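# Hold the sprung hatch of the beam enclosure

## Task

The filter drawer of the beam enclosure has been loaded: push it fully home. Then take the yellow hatch by its black bar handle and raise it past its balance point (the red mark on the angle scale beside it) without letting it fly right open to its stop, bring it back down just below the balance point into the green band, and finish there still holding the bar steady, so that the hatch would fall shut by itself if it were released. Leave the things standing round about where they are.

Things in the scene. Friction and masses are not known exactly. Their poses are not given: they have to be found in the camera images.
- enclosure: Grey metal beam enclosure fixed to the table, 170x260x100 mm on an 8 mm foot plate; origin: centre of its underside. x from its front (robot side) to its back, y to its left, z up. Left: yellow hatch; right: fixed roof over the filter drawer. An upright angle scale stands on that roof beside the hatch, round the hinge line, radius 78 mm: green at hatch angles 0.60-0.80 rad, red at 0.80-0.90.
- drawer (a joint): How far the filter drawer stands out of the enclosure, m: 0 fully home (hard stop), grows as it comes out along the enclosure's -x, at most 0.09. About 1.5 N of friction; stays where it is left; 0.4 kg.
- drawer_knob (a point): Centre of the front face of the drawer's black round knob (26 mm across, 14 mm thick, on a 12 mm stem; front face 34 mm out of the aluminium drawer front), 53 mm above the table. Moves with the drawer. Axes as the enclosure's.
- hatch (a joint): Angle of the yellow hatch, rad: 0 shut and level, grows as its front edge rises, stop at 1.30. A hinge spring of nearly constant opening torque works against its weight (0.9 kg, COM about 92 mm from the hinge); they balance at 0.85. Below that it falls shut, above it swings open by itself; a trace of friction only. Some 2 N upward on the bar lifts it. Green band 0.60-0.80.
- hatch_bar (a point): Middle of the hatch's black bar handle: round, 12 mm thick, 90 mm long along the enclosure's y, on a cranked arm at each end. Hatch shut: 45 mm in front of the front wall, 131 mm above the table, 25 mm above the hatch's top. Moves on a circle about hatch_hinge (when shut 212 mm in front of and 28 mm above it). An upright gripper closed across it can let it turn between the pads.
- hatch_hinge (a point): Middle of the hatch's hinge line at the enclosure's back, 103 mm above the table; the line runs along the enclosure's y. Its axes are the enclosure's.
- tea_mug: Striped tea mug, 80 mm across with handle 114 mm, 89 mm high; origin at the centre of its underside. Bystander.
- tape_roll: Roll of beige tape lying flat, 69 mm across, 19 mm high; origin at the centre of its underside. Bystander.
- notebook: Dark blue notebook lying flat, 210 x 150 x 13 mm; origin at the centre of its underside. Bystander.
- screwdriver: Blue-handled screwdriver lying flat, 192 mm long along its y, 25 mm high; origin at the centre of its underside. Bystander.
- key_case: Green key case lying flat, 60 x 90 x 16 mm; origin at the centre of its underside. Bystander.

How it is judged:
On the way, in this order (a step that is already met when the one before it is completed fails the run):
1. the filter drawer is pushed fully home (within 4 mm), the hatch still shut (value of joint drawer below 0.004 m and value of joint hatch below 0.1 rad), for 0.2 s.
2. the hatch is raised past its balance point (above 0.88 rad) (value of joint hatch above 0.88 rad), for 0.1 s.
At the end, for the whole second after the job is handed in: The hatch stands still (under 0.05 rad/s) between 0.58 and 0.82 rad, just below its balance point, carried by the fingers at its bar handle (contact over 0.1 N, TCP within 60 mm of the bar's middle), and the drawer is within 4 mm of fully home (value of joint hatch between 0.58 and 0.82 rad and velocity of joint hatch between -0.05 and 0.05 rad/s and contact force between the fingers and enclosure above 0.1 N and distance between the grasp point and hatch_bar below 0.06 m and value of joint drawer below 0.004 m); the arm keeps its last pose, push and grip.
It fails at once if the hatch flies open to its stop (beyond 1.22 rad) (value of joint hatch above 1.22 rad).
It fails at once if a bystander is shifted by more than 3 cm (distance of any of tea_mug, tape_roll, notebook, screwdriver, key_case from where it was at the start of the episode above 0.03 m).
It also fails if it takes over 54 s, if anything falls off the work surface, if the arm or the gripper's body presses on something with over 40 N, if the wrist force passes 120 N, or if a joint passes its speed limit or range.

## Robot

A 7-joint arm with a two-finger parallel gripper is mounted at the origin on a cart in front of the work surface, level with it; the furniture and walls round the work are solid. World frame = base frame: x ahead of the robot, y to its left, z up, the work surface at z = 0. Lengths are in m, angles in rad, forces in N, time in s.
With the tool pointing down it reaches from about 0.425 to 0.825 m from the base axis. Payload 3.6 kg.
Tool frame: the origin (TCP) lies between the finger pads, 19 mm behind the fingertips; this is the grasp point; z points along the fingers, y is the line along which they close (so a half turn about z gives the same grasp; the last joint's range is limited). The gripper opens to 85 mm and grips with 20 to 120 N. Pads are 22 mm wide; open, the fingers measure 114 mm over their backs; the gripper's body (76 mm by 85 mm) begins 54 mm behind the grasp point. The pads swing forward as they close: fully open they stand 13 mm farther back than shut.
Start: joints at [-1.161, 0.615, -0.013, 1.423, 0.008, 1.103, -0.04], TCP at [0.275, 0.589, 0.25] pointing down, gripper open.
Joint ranges: [-3.12, 3.12], [-0.3, 2.06], [-1.34, 1.32], [0.26, 2.42], [-1.36, 4.5], [0.01, 1.98], [-2.84, 2.84]. Speed limits (rad/s): [2.79, 2.79, 3.14, 3.14, 3.14, 3.14, 3.14].

## Interface

Orientations are given as a 3x3 rotation matrix whose columns are the frame's x, y, z axes.
In Python, from rig import bot gives the robot as it stands.
- The arm moves only by the tool creep_tool, called as name(argument=value, ...), one argument or row to a line, values as JSON. Schema: {"type":"object","properties":{"moves":{"type":"object","properties":{"aperture":{"type":"array","items":{"type":"number"},"minItems":1,"maxItems":12},"x":{"type":"array","items":{"type":"number"},"minItems":1,"maxItems":12},"y":{"type":"array","items":{"type":"number"},"minItems":1,"maxItems":12},"z":{"type":"array","items":{"type":"number"},"minItems":1,"maxItems":12},"turn":{"type":"array","items":{"type":"number"},"minItems":1,"maxItems":12}},"additionalProperties":false,"required":["aperture","x","y","z","turn"]},"only":{"type":"string"},"quiet":{"type":"boolean"},"lines":{"type":"string"}},"required":["moves"],"additionalProperties":false}. moves is an object with one list for each field, all of the same length, 1 to 12, a row being the entries at one place: aperture (the finger opening in m), x, y, z (the shift in shares of the most that a row can go, 1 being 62.5 mm), turn (a turn about the tool's z in normalised numbers (1 is 2 pi rad)); each row shifts and turns the commanded pose from where the row before left it, along the tool's axes as they then stand; what a row does not reach is not made up. A row lasts 1/8 s, in which the tool goes at most 0.0625 m and 0.188 rad, less where a joint would pass 70% of its speed; a pose out of reach is approached as far as the arm can. The fingers move at their own pace and stop on an object; the grip force is fixed at half the most. Time passes only in rows, so rows that do not move let the fingers close. The tool returns the time, the measured TCP pose, the force, the opening and the grip force at its end. only (a regular expression) keeps the lines of the reply that match it, lines (a string "A,B") keeps lines A to B, and quiet returns only ok. Input that does not fit is refused with a message, and nothing moves.
- bot.state(): the state, without advancing time (a new reading comes with each control period).
- bot.snapshot(name): name is "scene" or "top" or "wrist"; returns the picture (400x640x3 uint8, red, green, blue); there is no depth.
- bot.get_calibration(name): a dict with "fovy" (degrees; the focal length in pixels is half the picture's height over the tangent of half this angle, whatever the lens; pixels are square), "cx", "cy" (the principal point, pixels), "rvec" (rotation vector, rad) and "tvec" (3), from world to camera coordinates, as OpenCV has them; the wrist camera has in their place "hand_eye" (4x4, takes a point from camera to tool coordinates, whose origin is the TCP and whose axes are the flange's). Camera axes: x right, y down, z forward; pixel columns grow to the right and rows downward; lengths in m; the calibration is good to about 2 mm. A picture is of the moment at which its call begins: read the wrist's pose just before it. get_calibration takes no time and is no camera call.
- bot.hand_in(): hands the job in; it is judged then, once.
The state is a dict: "time_s": time; "joints": joint angles; "qvel": joint speeds; "joint_efforts": joint torques, N m; "eef_pos": TCP position; "orientation": TCP orientation; "ft_force": force on the tool from outside, world axes, zero at the start; "torque": the same for the moment, N m; "finger_gap": finger opening in m; "gripper_force": force on a finger pad.
Only numpy, scipy, OpenCV 4.12 (cv2) and the standard library are available. Lean on these libraries where they do the work, as an engineer would, in place of code of your own. Each camera call takes 0.05 s, during which the arm holds its last target. There are 200 camera calls.

## Working session

There is one attempt and no reset: what is moved stays moved. The work goes in short steps, Python scripts to look and compute and a tool call to move; the robot and the scene stay as the last step left them, time stands still between calls to the robot, and variables do not carry over. Pictures are saved under pics/ and viewed, at most 10 in all, crops included, and the job is handed in when it is done.

```bash
ls; mkdir -p pics
```

Run:
```python
from rig import bot
import cv2
for n in("scene","top"):
    cv2.imwrite(f"pics/{n}0.png",bot.snapshot(n)[:,:,::-1]); print(bot.get_calibration(n))
s=bot.state();print(s["time_s"],s["eef_pos"],s["orientation"])
```

```text
pics
rig.py
{'fovy': 50.48956950076791, 'cx': 323.1950905394328, 'cy': 205.75647649677077, 'rvec': array([ 2.1512652 , -0.94405223,  0.44006487]), 'tvec': array([-0.2942239 ,  0.37412064,  1.01979146])}
{'fovy': 51.47891036560363, 'cx': 309.92200639519956, 'cy': 195.8036068728414, 'rvec': array([ 2.14584093, -2.14158228,  0.16566384]), 'tvec': array([0.07795184, 0.54707323, 1.6479863 ])}
0.1 [0.27467139 0.5884029  0.24891745] [[-9.06161384e-01  4.22930966e-01 -9.71915990e-04]
 [ 4.22932082e-01  9.06158833e-01 -2.15041010e-03]
 [-2.87647616e-05 -2.35967304e-03 -9.99997216e-01]]
```

View pics/scene0.png

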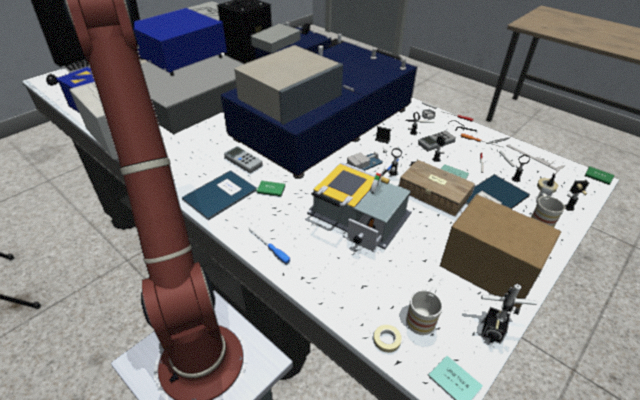

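View pics/top0.png

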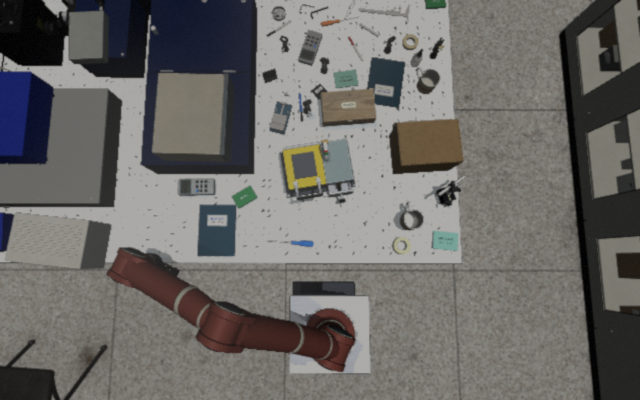

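The scene view shows the enclosure near (360,205), and the top view shows it near (318,168). In the top view its yellow hatch is on the left and the drawer knob is at about (341,200). I'll zoom in next.

Run:
```python
import cv2,numpy as np
a=cv2.imread("pics/top0.png")[130:215,270:370];b=cv2.imread("pics/scene0.png")[155:255,300:420]
f=lambda i,s:cv2.resize(i,None,fx=s,fy=s,interpolation=cv2.INTER_CUBIC)
A=f(a,4);B=f(b,3.3333)
H=max(A.shape[0],B.shape[0]);o=np.zeros((H,800,3),np.uint8);o[:A.shape[0],:400]=A;o[:B.shape[0],400:]=B[:,:400]
cv2.imwrite("pics/crop.png",o)
```

```text
(no output)
```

View pics/crop.png

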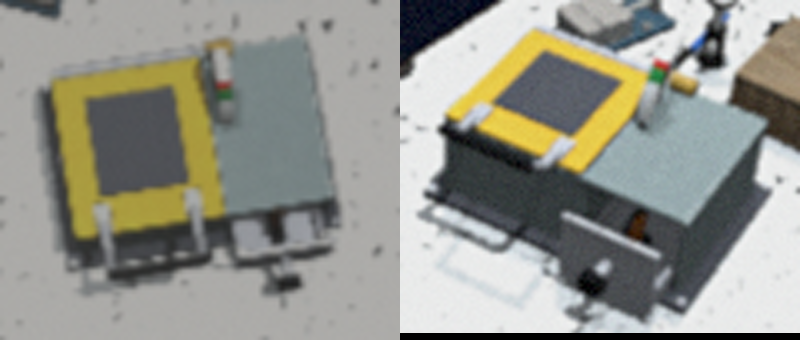

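The crop shows the bar running from about (297,197) to (322,194) in the top picture and the knob at about (341.5,201). The drawer stands out by a few cm, and the enclosure is turned slightly.

Create h.py:
```python
import numpy as np,cv2
from rig import bot
def K(c): 
    f=200/np.tan(np.radians(c["fovy"])/2); return np.array([[f,0,c["cx"]],[0,f,c["cy"]],[0,0,1]])
def cam(name,s=None):
    c=bot.get_calibration(name)
    if name=="wrist":
        T=np.eye(4);T[:3,:3]=s["orientation"];T[:3,3]=s["eef_pos"];T=T@np.array(c["hand_eye"]);return K(c),T[:3,:3],T[:3,3]
    R=cv2.Rodrigues(c["rvec"])[0];return K(c),R.T,-R.T@c["tvec"]
def onz(cm,uv,z):
    k,R,o=cm;uv=np.atleast_2d(uv);d=(R@np.linalg.inv(k)@np.c_[uv,np.ones(len(uv))].T).T
    return o+d*((z-o[2])/d[:,2])[:,None]
def proj(cm,p):
    k,R,o=cm;q=(np.atleast_2d(p)-o)@R@k.T;return q[:,:2]/q[:,2:]
```

Run:
```python
from h import *
c=cam("top");im=cv2.imread("pics/top0.png");hsv=cv2.cvtColor(im,cv2.COLOR_BGR2HSV)
m=cv2.inRange(hsv,(20,120,80),(35,255,255));m[:130]=0;m[215:]=0;m[:,:270]=0;m[:,370:]=0
m=cv2.morphologyEx(m,cv2.MORPH_OPEN,np.ones((2,2)))
ct=max(cv2.findContours(m,0,2)[0],key=cv2.contourArea)
P=onz(c,ct[:,0,:].astype(float),.106)[:,:2]
r=cv2.minAreaRect((P*1000).astype(np.float32));print(r,cv2.boxPoints(r))
print("bar",onz(c,[[297,197.3],[322.3,194]],.131))
print("knob",onz(c,[[341.8,201]],.06))
print("base top",onz(c,[[310,168]],.1), c[2])
# bystanders
print(onz(c,[[303,243],[216,230],[245,197],[411,219],[402,245]],0.015))
```

```text
((649.2637329101562, 99.78070831298828), (161.8209228515625, 148.7569580078125), 9.138019561767578) [[557.5678   160.36557 ]
 [581.19244   13.496538]
 [740.95966   39.195847]
 [717.335    186.06488 ]]
bar [[0.52729011 0.12901855 0.131     ]
 [0.54037235 0.03152532 0.131     ]]
knob [[ 0.5232306  -0.04912034  0.06      ]]
base top [[0.64964674 0.07907002 0.1       ]] [0.29160796 0.08309842 1.71151509]
[[ 0.35676257  0.10677468  0.015     ]
 [ 0.40887199  0.46221857  0.015     ]
 [ 0.54537199  0.34732185  0.015     ]
 [ 0.45555255 -0.33609855  0.015     ]
 [ 0.34943578 -0.29576358  0.015     ]]
```

Careful with the scale: shifts go in shares of 62.5 mm and turns go in shares of 2 pi rad. That gives: -0.06 m is -0.96, -0.055 m is -0.88, 0.1625 rad / 6.2832 = 0.0259.

creep_tool(
  moves={"aperture":[0,0,0,0,0,0,0,0,0,0,0,0],"x":[0,0,0,0,0,0,-0.8,-0.8,-0.8,-0.88,-0.96,-0.96],"y":[0,0,0,0,0,0,0.32,0.32,0.32,0.32,0,0],"z":[0,0,0,0,0,0,0,0,0,0,0,0],"turn":[0.0259,0.0259,0.0259,0.0259,0.0259,0.0259,0,0,0,0,0,0]},
)

```text
time_s: 1.6
eef_pos: [0.4056, 0.2786, 0.2497]
orientation: [[-0.158, 0.987, -0.0], [0.987, 0.158, -0.001], [-0.001, -0.0, -1.0]]
ft_force: [0.9, -0.3, 0.7]
finger_gap: 0.0001
gripper_force: 0.0
```

creep_tool(
  moves={"aperture":[0,0,0,0,0,0,0,0],"x":[-0.96,-0.96,-0.96,-0.96,-0.8,-0.8,-0.64,0],"y":[0,0,0,0,0,0,0,0],"z":[0,0,0,0,0,0,0,0],"turn":[0,0,0,0,0,0,0,0]},
)

```text
time_s: 2.6
eef_pos: [0.4653, -0.0984, 0.25]
orientation: [[-0.151, 0.989, -0.0], [0.989, 0.151, -0.002], [-0.002, -0.0, -1.0]]
ft_force: [1.0, 0.1, -0.9]
finger_gap: -0.0001
gripper_force: 0.0
```

Run:
```python
from h import *
s=bot.state();im=bot.snapshot("wrist");cv2.imwrite("pics/w1.png",im[:,:,::-1])
np.savez("w1.npz",orientation=s["orientation"],eef_pos=s["eef_pos"]);print(s["time_s"],s["eef_pos"],s["orientation"],s["joints"])
cm=cam("wrist",s);print(proj(cm,[[.534,.08,.131],[.523,-.049,.053]]))
```

```text
2.6 [ 0.46525204 -0.09841461  0.24996039] [[-1.51080096e-01  9.88521519e-01 -1.03364431e-04]
 [ 9.88519217e-01  1.51079517e-01 -2.17653093e-03]
 [-2.13593142e-03 -4.31008229e-04 -9.99997626e-01]] [-0.11888502  0.36353955  0.38410628  1.91841393 -0.16946044  0.89071549
  0.50109885]
[[487.79095628 -79.90738204]
 [394.14234038 124.79510138]]
```

View pics/w1.png

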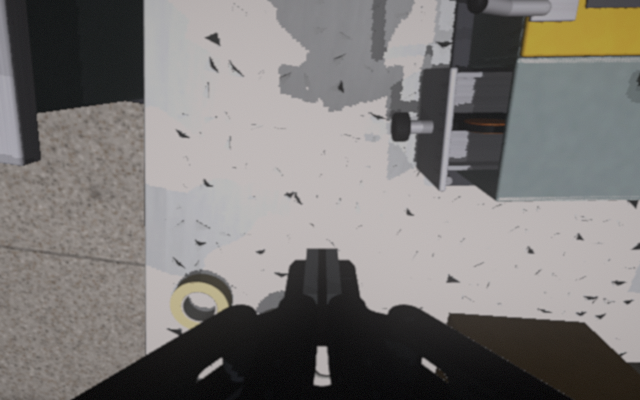

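The wrist view shows the knob front face at about (392,127). The roof's front edge runs from (520,60) to (497,198), and its right edge runs from (497,198) to (637,200).

Run:
```python
from h import *
s=dict(np.load("w1.npz"));cm=cam("wrist",s)
k=onz(cm,[[392,127]],.053)[0];e=onz(cm,[[520,60],[497,198],[637,200],[472,4]],.108);print(k);print(e)
for a,b in((1,0),(1,2)): d=e[b]-e[a];print(np.degrees(np.arctan2(d[1],d[0])))
R=np.array(s["orientation"]);print("knob in tool",R.T@(k-s["eef_pos"]))
```

```text
[ 0.52153249 -0.05118753  0.053     ]
[[ 0.58804689  0.01351625  0.108     ]
 [ 0.60320696 -0.08702596  0.108     ]
 [ 0.7127807  -0.07204001  0.108     ]
 [ 0.54515839  0.04227283  0.108     ]]
98.57464732880494
7.787790258881993
knob in tool [0.03860271 0.06285437 0.19685131]
```

Scaled: 0.05 m is 0.8, 0.0386 m is 0.6176.

creep_tool(
  moves={"aperture":[0,0,0,0,0,0,0,0,0,0,0,0],"x":[0.6176,0,0,0,0,0,0,0,0,0,0,0],"y":[0,0,0,0,0,0.48,0.24,0.16,0.16,0.08,0.08,0],"z":[0,0.8,0.8,0.8,0.608,0,0,0,0,0,0,0],"turn":[0,0,0,0,0,0,0,0,0,0,0,0]},
)

```text
time_s: 4.15
eef_pos: [0.5344, -0.0447, 0.0622]
orientation: [[-0.158, 0.987, 0.002], [0.987, 0.158, -0.001], [-0.001, 0.002, -1.0]]
ft_force: [0.2, 1.1, -0.7]
finger_gap: -0.0001
gripper_force: 0.1
```

```bash
python3 -c "
from rig import bot;bot.snapshot;print(bot.state()['eef_pos'])"
```

```text
[ 0.5343553  -0.04471822  0.0622263 ]
```

Scaled: 0.005 m is 0.08, 0.003 m is 0.048.

creep_tool(
  moves={"aperture":[0,0,0,0,0],"x":[0,0,0,0,0],"y":[0.08,0.048,0.048,0.032,0],"z":[0,0,0,0,0],"turn":[0,0,0,0,0]},
)

```text
time_s: 4.78
eef_pos: [0.5469, -0.0426, 0.0621]
orientation: [[-0.158, 0.987, 0.001], [0.987, 0.158, -0.0], [-0.001, 0.001, -1.0]]
ft_force: [-1.0, -0.4, 0.4]
finger_gap: -0.0002
gripper_force: 0.2
```

```bash
python3 - <<'E'
from h import *
cv2.imwrite("pics/s2.png",cv2.resize(bot.snapshot("scene")[140:260,290:430],None,fx=5,fy=5,interpolation=2)[:,:,::-1])
E
```

```text
(no output)
```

View pics/s2.png

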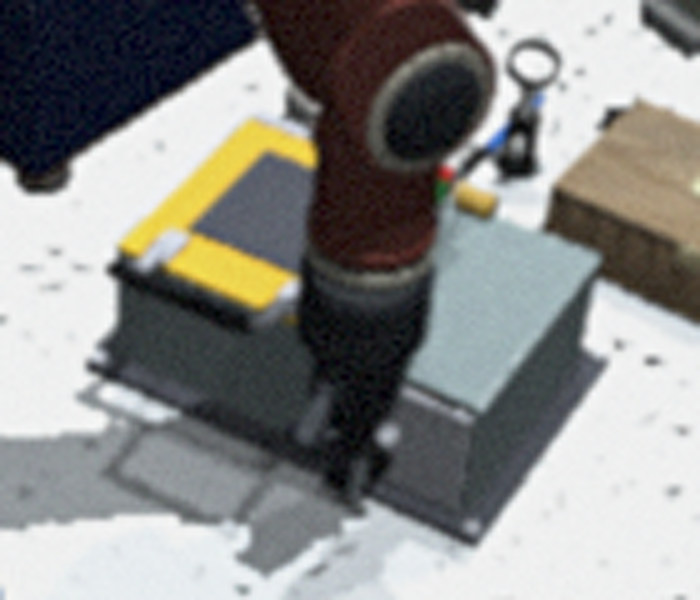

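The fingers are at the knob at about (360,450), and the drawer front looks nearly flush with the front wall. I'll keep pushing in small steps until the force rises at the stop.

Scaled: 0.002 m is 0.032.

creep_tool(
  moves={"aperture":[0,0,0],"x":[0,0,0],"y":[0.032,0.032,0],"z":[0,0,0],"turn":[0,0,0]},
)

```text
time_s: 5.2
eef_pos: [0.5501, -0.0419, 0.062]
orientation: [[-0.158, 0.987, -0.001], [0.987, 0.158, -0.0], [0.0, -0.001, -1.0]]
ft_force: [-2.0, -0.8, 0.1]
finger_gap: 0.0003
gripper_force: 1.0
```

creep_tool(
  moves={"aperture":[0,0,0],"x":[0,0,0],"y":[0.032,0.032,0],"z":[0,0,0],"turn":[0,0,0]},
)

```text
time_s: 5.58
eef_pos: [0.5502, -0.0418, 0.0618]
orientation: [[-0.157, 0.988, -0.009], [0.988, 0.157, 0.0], [0.002, -0.009, -1.0]]
ft_force: [-8.2, -2.1, 7.3]
finger_gap: -0.0
gripper_force: 4.5
```

creep_tool(
  moves={"aperture":[0,0,0],"x":[0,0,0],"y":[0.048,0,0],"z":[0,0,0],"turn":[0,0,0]},
)

```text
time_s: 5.95
eef_pos: [0.5503, -0.0418, 0.0618]
orientation: [[-0.157, 0.988, -0.015], [0.988, 0.157, 0.001], [0.003, -0.014, -1.0]]
ft_force: [-14.2, -2.0, 12.0]
finger_gap: 0.0001
gripper_force: 6.9
```

creep_tool(
  moves={"aperture":[0,0,0.04,0.04,0.04,0.04,0.04,0.04],"x":[0,0,0,0,0,0.48,0.48,0],"y":[-0.48,-0.64,-0.8,0,0,0,0,0],"z":[0,0,-0.64,-0.8,-0.8,-0.8,0,0],"turn":[0,0,0,0,0,0,0,0]},
)

```text
time_s: 6.95
eef_pos: [0.4312, 0.0027, 0.2518]
orientation: [[-0.164, 0.986, 0.003], [0.986, 0.164, 0.002], [0.001, 0.003, -1.0]]
ft_force: [0.9, -0.2, 0.7]
finger_gap: 0.04
gripper_force: 0.0
```

Run:
```python
from h import *
s=bot.state();im=bot.snapshot("wrist");cv2.imwrite("pics/w2.png",im[:,:,::-1])
np.savez("w2.npz",orientation=s["orientation"],eef_pos=s["eef_pos"]);print(s["time_s"],s["eef_pos"],s["orientation"])
```

```text
6.95 [0.43122482 0.00265287 0.25183511] [[-0.16418559  0.98642431  0.0031886 ]
 [ 0.98642853  0.16418011  0.00191221]
 [ 0.00136275  0.00345928 -0.99999309]]
```

View pics/w2.png

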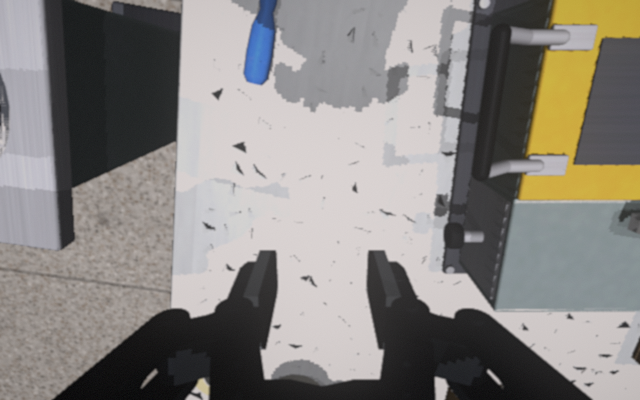

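The drawer looks home, with the knob front face at about (447,236). The bar's axis runs from about (503,27) to (484,177).

Run:
```python
from h import *
s=dict(np.load("w2.npz"));cm=cam("wrist",s);R=np.array(s["orientation"])
print("knob",onz(cm,[[447,236]],.053))
b=onz(cm,[[503,27],[484,177]],.131);print(b,np.linalg.norm(b[1]-b[0]));d=b[0]-b[1];print(np.degrees(np.arctan2(d[1],d[0]))-90)
print("tool",R.T@(b.mean(0)-s["eef_pos"]))
e=onz(cm,[[512,201],[496,309],[628,311]],.108);print(e)
```

```text
knob [[ 0.56587167 -0.04447465  0.053     ]]
[[0.52564618 0.13108886 0.131     ]
 [0.54357337 0.03538637 0.131     ]] 0.09736709044082846
10.609807650957507
tool [0.0623521  0.11479384 0.12131802]
[[ 0.58345204  0.01535723  0.108     ]
 [ 0.6028338  -0.08419468  0.108     ]
 [ 0.71953044 -0.06731671  0.108     ]]
```

Scaled: 0.058 m is 0.928, 0.057 m is 0.912.

creep_tool(
  moves={"aperture":[0.04,0.04,0.04,0.04,0.04,0.04],"x":[0.496,0.496,0,0,0,0],"y":[0.912,0.928,0,0,0,0],"z":[0,0,0.8,0.72,0.4,0],"turn":[0,0,0,0,0,0]},
)

```text
time_s: 7.75
eef_pos: [0.5287, 0.0743, 0.1288]
orientation: [[-0.157, 0.988, -0.005], [0.988, 0.157, -0.002], [-0.001, -0.005, -1.0]]
ft_force: [-0.3, -0.3, 0.5]
finger_gap: 0.0403
gripper_force: 0.0
```

creep_tool(
  moves={"aperture":[0,0,0,0],"x":[0,0,0,0],"y":[0,0,0,0],"z":[0,0,0,0],"turn":[0,0,0,0]},
)

```text
time_s: 8.25
eef_pos: [0.5332, 0.0755, 0.1328]
orientation: [[-0.158, 0.987, 0.009], [0.987, 0.158, -0.0], [-0.001, 0.009, -1.0]]
ft_force: [5.8, 0.1, -1.9]
finger_gap: 0.01
gripper_force: 58.4
```

Scaled: -0.0206 m is -0.3296, -0.0198 m is -0.3168.

creep_tool(
  moves={"aperture":[0,0,0,0,0,0,0],"x":[0,0,0,0,0,0,0],"y":[0.064,0.032,0.032,0.0944,0.128,0.1568,0],"z":[0,-0.168,-0.168,-0.3296,-0.3168,-0.304,0],"turn":[0,0,0,0,0,0,0]},
)

```text
time_s: 9.12
eef_pos: [0.5594, 0.0799, 0.2129]
orientation: [[-0.158, 0.987, -0.003], [0.987, 0.158, -0.001], [-0.0, -0.003, -1.0]]
ft_force: [-3.8, -2.7, 0.7]
finger_gap: 0.0101
gripper_force: 58.8
```

Scaled: -0.0178 m is -0.2848, -0.0166 m is -0.2656.

creep_tool(
  moves={"aperture":[0,0,0,0,0,0,0,0,0],"x":[0,0,0,0,0,0,0,0,0],"y":[0.1888,0.2144,0.24,0.264,0.1408,0.144,0.1488,0,0],"z":[-0.2848,-0.2656,-0.2432,-0.2176,-0.0992,-0.0912,-0.0848,0,0],"turn":[0,0,0,0,0,0,0,0,0]},
)

```text
time_s: 10.25
eef_pos: [0.6423, 0.0937, 0.2967]
orientation: [[-0.158, 0.987, 0.0], [0.987, 0.158, 0.001], [0.001, 0.0, -1.0]]
ft_force: [-7.3, -1.9, 14.2]
finger_gap: 0.0097
gripper_force: 61.5
```

Run:
```python
from h import *
cv2.imwrite("pics/s3.png",cv2.resize(bot.snapshot("scene")[110:230,290:430],None,fx=5,fy=5,interpolation=2)[:,:,::-1])
p=bot.state()["eef_pos"];h=np.array([.744,.116]);print(p,np.arctan2(p[2]-.103,(h-p[:2])@[.987,.158])-.131)
```

```text
[0.64228657 0.09367322 0.29671455] 0.9474132174756618
```

View pics/s3.png

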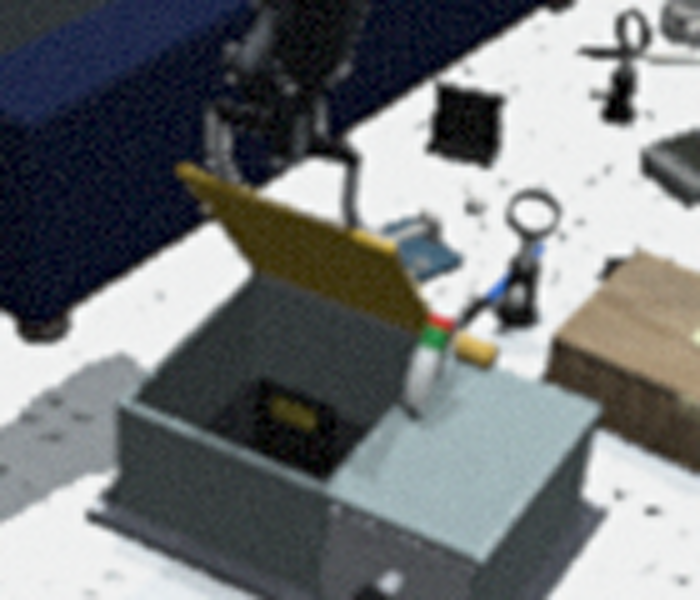

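The hatch is at about 0.95 rad, with its edge past the red mark at (440,322). I'll lower it to about 0.70.

Scaled: -0.0093 m is -0.1488, -0.009 m is -0.144.

creep_tool(
  moves={"aperture":[0,0,0,0,0,0,0,0,0],"x":[0,0,0,0,0,0,0,0,0],"y":[-0.1488,-0.144,-0.1408,-0.1344,-0.1296,0,0,0,0],"z":[0.0848,0.0912,0.0992,0.1056,0.112,0,0,0,0],"turn":[0,0,0,0,0,0,0,0,0]},
)

```text
time_s: 11.42
eef_pos: [0.5985, 0.0864, 0.2637]
orientation: [[-0.158, 0.987, -0.003], [0.987, 0.158, 0.0], [0.001, -0.003, -1.0]]
ft_force: [-8.0, -3.7, 10.0]
finger_gap: 0.0098
gripper_force: 62.5
```

Run:
```python
from h import *
cv2.imwrite("pics/s4.png",cv2.resize(bot.snapshot("scene")[110:260,290:430],None,fx=4,fy=4,interpolation=2)[:,:,::-1])
p=bot.state()["eef_pos"];h=np.array([.744,.116]);print(p,np.arctan2(p[2]-.103,(h-p[:2])@[.987,.158])-.131)
```

```text
[0.5984776  0.08639086 0.26374159] 0.6946053027583942
```

View pics/s4.png

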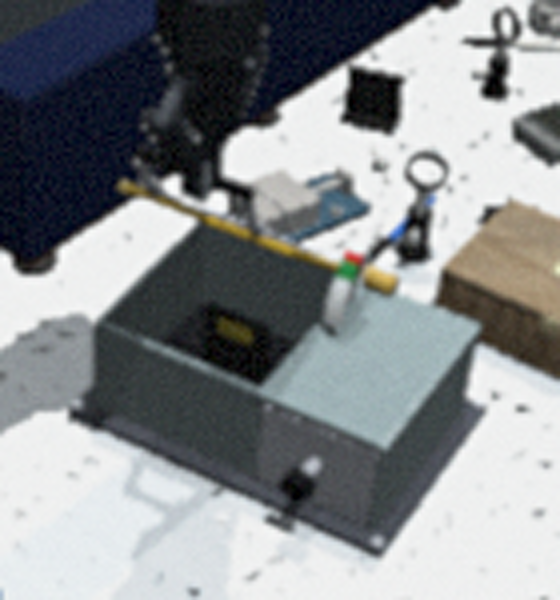

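The hatch is seen edge-on beside the green mark at (348,270). It is held at about 0.70 rad, and the drawer front is flush.

creep_tool(
  moves={"aperture":[0,0],"x":[0,0],"y":[0,0],"z":[0,0],"turn":[0,0]},
)

```text
time_s: 11.72
eef_pos: [0.5985, 0.0864, 0.2637]
orientation: [[-0.158, 0.987, -0.003], [0.987, 0.158, 0.0], [0.001, -0.003, -1.0]]
ft_force: [-8.1, -1.9, 10.6]
finger_gap: 0.0096
gripper_force: 62.5
```

```bash
python3 -c "
from rig import bot;print(bot.hand_in())"
```

```text
the job is handed in; nothing more can be done
None
```

I pushed the drawer to its stop, raised the hatch to about 0.95 rad and lowered it to about 0.70 rad in the green band. I handed in at 11.7 s with the gripper still holding the bar steady; the hand-in gave no verdict.

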